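# Put the mixed-up cups back on their own saucers

### The arm

A 6-joint arm with a two-finger parallel gripper is mounted at the origin on a cart in front of the work surface, level with it; the furniture and walls round the work are solid. World frame = base frame: x ahead of the robot, y to its left, z up, the work surface at z = 0. Lengths are in mm, angles in rad, forces in N, time in s.
With the tool pointing down it reaches from about 425 to 1125 mm from the base axis. Payload 14.9 kg.
Tool frame: the origin (TCP) lies at the very end of the fingers, on their centre line; the grasp point (between the pads) lies 19 mm behind it (r.grasp_offset is the distance from the TCP to the grasp point, in mm); z points along the fingers, y is the line along which they close (so a half turn about z gives the same grasp; the last joint's range is limited). The gripper opens to 91 mm and grips with 3 to 60 N. Pads are 32 mm wide; open, the fingers measure 118 mm over their backs; the gripper's body (76 mm by 178 mm) begins 60 mm behind the grasp point.
Start: joints at [-1.229, 0.379, 1.734, -0, 1.028, -0.033], TCP at [256.257, -651.422, 213.932] pointing down, gripper open.
Joint ranges: [-2.77, 2.77], [-0.74, 2.19], [0, 2.66], [-1.06, 4.2], [0.31, 2.87], [-3.08, 3.08]. Speed limits (rad/s): [1.89, 1.89, 2.39, 3.14, 3.14, 3.14].

### API

Orientations are given as a unit quaternion [x, y, z, w].
In Python, from station import sense, eyes, hand_in, finder, r gives the robot as it stands. The module is installed in compiled form; this text tells all that it offers.
- The arm moves only by the tool arm_command, never from a script. Its argument "rows" is a list of rows, each an object with "dp": the shift along the tool's x, y, z as a fraction of full scale, a list of three; "twist": the turn, a rotation vector about the tool's x, y, z as a fraction of full scale, a list of three; "grip": the closure, from 0 (fully open) to 1 (shut). A call has 1 to 5 rows; each row is the pose to reach, as a shift and turn from the pose commanded when the call began, along the tool's axes at that moment; what a row does not reach only later rows make up. Full scale, the value 1, is 0.5 m for a shift and pi/2 rad for a turn. A row lasts 1/8 s, in which the tool goes at most 62.5 mm and 10.7 degrees, less where a joint would pass 70% of its speed; a pose out of reach is approached as far as the arm can. A call with a number of a shift or a turn outside -1 to 1 is refused whole. A call with a gripper value outside its range is refused whole. The fingers move at their own pace and stop on an object; "force" is the grip in N (left out, the last holds). Time passes only in rows, so rows that repeat a pose let the fingers close. It gives the time, the measured TCP pose, the force, the opening and the grip force at its end, in the units of the state.
- sense(): the state, without advancing time (a new reading comes with each control period).
- eyes.get_image(name): name is "scene" or "top"; returns a dict with "frame" (420x560x3 uint8, red, green, blue), "range_z" (420x560 float32, mm along the optical axis (not along the pixel's ray), 0 where there is no reading), "camera_matrix" (3x3 intrinsics, pixels), "origin" and "orientation" of the camera in the world. Camera axes: x right, y up, looking along -z (the intrinsics and any distortion apply to the point x, -y, -z); pixel columns grow to the right and rows downward; lengths in mm; the calibration is good to about 2 mm. A picture is of the moment at which its call begins.
- hand_in(): hands the job in; it is judged then, once.
Trained networks look in a picture, given as the dict that the camera call returned (one of the last four; its "shot" number tells which), for a name from the list of things; names that differ only in an ending like _2 or _b are one class to them, and where a whole thing is asked for, a point or a joint stands for the part that bears it (a point fixed in the world has none). Each returns a list of dicts, best first, with "p" (0 to 1); they miss things now and then, are a little off and sometimes report something else, mostly with a low value. They report only what shows in the picture. A call takes as long as a camera call. They do not tell look-alikes from the thing itself.
- finder.look_for(target, picture): "position" ([x, y, z] in mm, in world coordinates, good to about 4 mm: the middle of the surface that is visible of it).
- finder.outline_of(target, picture): "region" (420x560 bool, what is visible of it).
- finder.pinpoint(target, picture): "position" ([x, y, z] in mm, in world coordinates, good to about 4 mm: a listed point, or the origin of a listed thing).
The state is a dict: "clock": time; "joint_pos": joint angles; "qvel": joint speeds; "joint_efforts": joint torques, N m; "tool_pos": TCP position; "ee_rot": TCP orientation; "force": force on the tool from outside, world axes, zero at the start; "torque": the same for the moment, N m; "finger_gap": finger opening in mm; "grasp_force": force on a finger pad.
Only numpy, scipy, OpenCV 4.12 (cv2) and the standard library are available. Lean on these libraries where they do the work, as an engineer would, in place of code of your own. Each camera call takes 0.05 s, during which the arm holds its last target. There are 200 camera calls.

### The job

The four white cups all stand on the wrong saucers: put each one on its own, the large round cup on the large round saucer, the small round cup on the small one, the square cup on the square tray and the oblong cup on the oblong tray, standing in the middle, with the square and the oblong cup lined up with their trays. The terracotta tile is free for a cup to wait on. Handle the cups only: keep them upright, leave the saucers and trays where they are, and do not disturb the green water dropper.

Things in the scene. Friction and masses are not known exactly. Their poses are not given: they have to be found in the camera images.
- large_round_cup: The larger of the two round cups: plain white, open on top, 60 mm across and 62 mm high, straight walls 4 mm thick above 18 mm from its foot (foot 43 mm across). Origin: centre of its underside; z up. Starts standing on the square or the oblong tray.
- small_round_cup: The smaller round cup: plain white, open on top, 40 mm across and 50 mm high, straight walls 4 mm thick above 18 mm from its foot (foot 29 mm across). Origin: centre of its underside; z up. Starts standing on the other one of the two trays.
- square_cup: White square cup, open on top, 46 x 46 mm and 56 mm high, upright flat walls 4.5 mm thick. Origin: centre of its underside; x and y normal to its walls, z up. Starts on one of the two round saucers, turned anyhow.
- oblong_cup: White oblong cup, open on top, 72 mm long (its x) by 36 mm wide (its y) and 50 mm high, upright flat walls 4.5 mm thick. Origin: centre of its underside; z up. Starts on the other round saucer, turned anyhow.
- large_saucer: The larger round saucer, white, 102 mm across and 10 mm high; belongs to the large round cup. Loose on the table. Origin: centre of its underside; it is slightly dished, and a cup stands on it with its foot 7 to 10 mm above the table.
- small_saucer: The smaller round saucer, white, 76 mm across and 10 mm high; belongs to the small round cup. Loose on the table. Origin: centre of its underside; it is slightly dished, and a cup stands on it with its foot 7 to 10 mm above the table.
- square_tray: White square tray, 94 x 94 mm, with a rim 6 mm wide and 11 mm high round a flat floor 5 mm above the table; belongs to the square cup. Loose on the table. Origin: centre of its underside; x and y normal to its sides.
- oblong_tray: White oblong tray, 124 mm long (its x) by 86 mm wide (its y), with a rim 6 mm wide and 11 mm high round a flat floor 5 mm above the table; belongs to the oblong cup. Loose on the table. Origin: centre of its underside.
- tile: Flat terracotta tile, 100 x 100 x 10 mm, empty at the start: a free spot where a cup can wait. Loose on the table. Origin: centre of its underside, so its top is 10 mm above it.
- water_dropper: Green glazed water dropper (a little round bottle, 71 mm across and 71 mm high) standing behind the work, to be left alone. Origin: centre of its underside.
Not all that is in view belongs to the job. What is shaped like the small_round_cup but purple is not meant. What is shaped like the large_round_cup but blue is not meant.

How it is judged:
By the outcome, as a careful person would: the job done as asked, in the order asked, and still so for the second after the job is handed in, with the robot touching nothing.
It also fails if it takes over 136 s, if anything falls off the work surface, if the arm or the gripper's body presses on something with over 40 N, if the wrist force passes 120 N, or if a joint passes its speed limit or range.

## Working session

There is one attempt and no reset: what is moved stays moved. The work goes in short steps, Python scripts to look and compute and a tool call to move; the robot and the scene stay as the last step left them, time stands still between calls to the robot, and variables do not carry over. Pictures are saved under pics/ and viewed, at most 14 in all, crops included, and the job is handed in when it is done.

Besides the shell and the picture viewer there is one more tool, called after "Request:" as name(argument=value, ...), one argument or row to a line, values as JSON. arm_command: Moves the arm, as the interface text tells. Shift numbers are shares of 0.5 m and turn numbers shares of pi/2 rad, none past 1 either way. Its arguments: {"type":"object","properties":{"rows":{"type":"array"},"force":{"type":"number"}},"required":["rows"]}

```bash
mkdir -p pics; cat > h.py <<'E'
import numpy as np, cv2
from station import sense, eyes, hand_in, finder, r
from scipy.spatial.transform import Rotation as R
def cloud(im):
    K=np.array(im["camera_matrix"]);z=im["range_z"];v,u=np.mgrid[0:z.shape[0],0:z.shape[1]]
    x=(u-K[0,2])/K[0,0]*z;y=(v-K[1,2])/K[1,1]*z
    P=np.stack([x,-y,-z],-1)
    q=np.array(im["orientation"]); Rm=R.from_quat(q).as_matrix() if q.size==4 else q.reshape(3,3)
    W=P@Rm.T+np.array(im["origin"]); W[z<=0]=np.nan
    return W
def save(im,name,crop=None,scale=1):
    f=im["frame"][...,::-1]
    if crop: f=f[crop[1]:crop[3],crop[0]:crop[2]]
    cv2.imwrite("pics/"+name,cv2.resize(f,None,fx=scale,fy=scale,interpolation=cv2.INTER_CUBIC))
E
python3 - <<'E'
from h import *
print(sense())
for n in("top","scene"):
    im=eyes.get_image(n); save(im,n+"0.png",scale=1.4)
    print(n,im["origin"],im["orientation"],im["camera_matrix"],[k for k in im])
    for t in "large_round_cup small_round_cup square_cup oblong_cup large_saucer small_saucer square_tray oblong_tray tile water_dropper".split():
        K=[(np.round(d["position"]).tolist(),round(d["p"],2)) for d in finder.pinpoint(t,im)][:4]
        print(t,K)
E
```

```text
{'clock': 0.0, 'joint_pos': array([-1.22931088e+00,  3.79421896e-01,  1.73477438e+00,  1.17642662e-05,
        1.02847497e+00, -3.32732627e-02]), 'qvel': array([-0.00053629, -0.00110603,  0.00130938, -0.00034642, -0.00107927,
       -0.00125703]), 'joint_efforts': array([ 1.15163301e-03, -7.63725257e+01, -4.34362113e+01,  6.51396113e-02,
        4.24883841e-02, -9.43366558e-05]), 'tool_pos': array([ 256.11801734, -651.04503002,  213.28209629]), 'ee_rot': array([ 9.82496218e-01,  1.86281753e-01, -7.78031554e-05, -5.33676145e-04]), 'force': array([-0.02814149, -0.49513816,  0.61181769]), 'torque': array([-0.0385741 ,  0.06548799, -0.02059957]), 'grasp_force': 0.0, 'finger_gap': 90.99837191814615}
top [ 558.04126217  -56.34416234 1085.75457349] [ 0.01972006 -0.02085623 -0.69865795  0.71487985] [[436.90502082   0.         279.64086479]
 [  0.         436.90502082 206.38963439]
 [  0.           0.           1.        ]] ['frame', 'range_z', 'camera_matrix', 'origin', 'orientation', 'shot']
large_round_cup [([472.0, -235.0, 6.0], 0.69)]
small_round_cup [([599.0, -216.0, 0.0], 0.68), ([660.
[... 556 characters left out ...]
0.           1.        ]] ['frame', 'range_z', 'camera_matrix', 'origin', 'orientation', 'shot']
large_round_cup [([471.0, -233.0, 5.0], 0.71), ([480.0, -344.0, -0.0], 0.64), ([657.0, -102.0, -2.0], 0.57)]
small_round_cup [([661.0, -100.0, 4.0], 0.74), ([617.0, 99.0, 2.0], 0.6), ([600.0, -218.0, 1.0], 0.48)]
square_cup [([623.0, 99.0, 7.0], 0.95)]
oblong_cup [([470.0, 244.0, 9.0], 0.62)]
large_saucer [([616.0, 99.0, 0.0], 0.72)]
small_saucer [([464.0, 239.0, 1.0], 0.79)]
square_tray [([475.0, -229.0, -2.0], 0.72)]
oblong_tray [([657.0, -102.0, -6.0], 0.68)]
tile [([485.0, 8.0, -2.0], 0.68), ([464.0, 237.0, 0.0], 0.32)]
water_dropper [([778.0, -19.0, 3.0], 0.82), ([473.0, -230.0, 3.0], 0.25)]
```

View pics/top0.png

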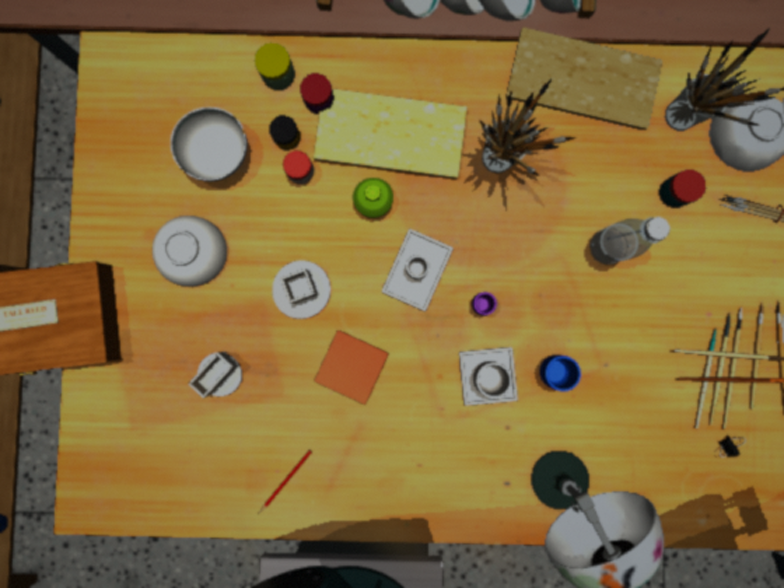

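View pics/scene0.png

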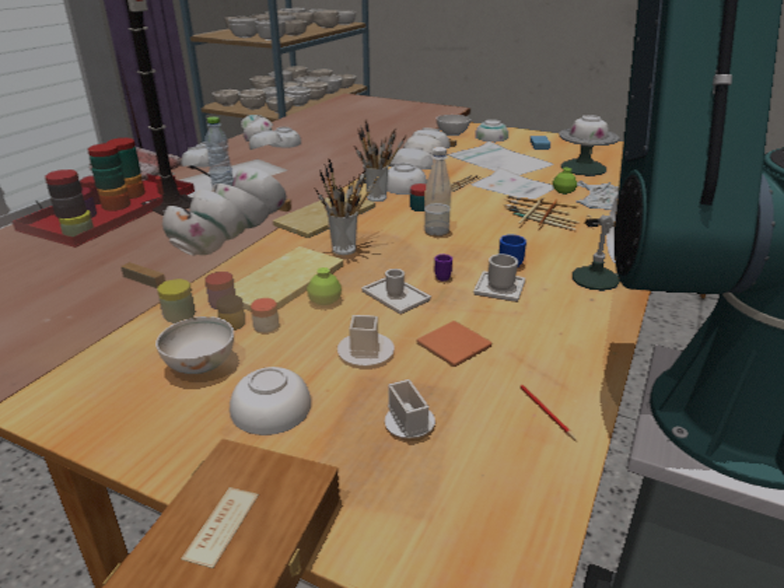

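Top view (×1.4): large round cup on square tray (492,380), small round cup on oblong tray (416,268), square cup on large saucer (302,288), oblong cup on small saucer (215,375), tile (351,367), dropper (373,198). Possible mix-ups are the purple cup (484,303), the blue cup (560,373), and the white bowls (190,250) and (210,145). I choose the white cups on their trays and saucers.

```bash
cat > meas.py <<'E'
from h import *
C=dict(large_round_cup=62,small_round_cup=50,square_cup=56,oblong_cup=50)
def circ(p):
    from scipy.optimize import least_squares
    s=least_squares(lambda q:np.hypot(p[:,0]-q[0],p[:,1]-q[1])-q[2],[*p.mean(0),p.std()],loss="soft_l1",f_scale=2); return s.x
def hullrect(p):
    (c,s,a)=cv2.minAreaRect(p.astype(np.float32)); 
    if s[0]<s[1]: s=(s[1],s[0]);a+=90   # a: direction of long side
    return np.round([*c,*s,(a+90)%180-90],1)
def inreg(W,c,rad,z0,z1):
    m=(np.hypot(W[...,0]-c[0],W[...,1]-c[1])<rad)&(W[...,2]>z0)&(W[...,2]<z1); return W[m]
E
python3 - <<'E'
from meas import *
T=eyes.get_image("top");S=eyes.get_image("scene")
G=dict(large_round_cup=(472,-234,5),small_round_cup=(660,-101,5),square_cup=(620,98,8),oblong_cup=(468,241,8))
Tr=dict(large_round_cup=("square_tray",(471,-231)),small_round_cup=("oblong_tray",(659,-103)),square_cup=("large_saucer",(618,100)),oblong_cup=("small_saucer",(463,240)))
for n,im in(("top",T),("scene",S)):
    W=cloud(im); tb=W[(abs(W[...,0]-560)<20)&(abs(W[...,1]-110)<10)] if 0 else inreg(W,(540,-110),30,-20,20)
    print(n,"table z",np.median(tb[:,2]))
    for k,g in G.items():
        p=inreg(W,g,48,g[2]+C[k]-6,g[2]+C[k]+8)
        print(k,len(p),"z",np.round(np.percentile(p[:,2],[5,50,95]),1),"rect",hullrect(p[:,:2]),"circ(hull)",np.round(circ(cv2.convexHull(p[:,:2].astype(np.float32))[:,0]),1))
        nm,c=Tr[k]; q=inreg(W,c,82,4,14) if 'tray' in nm else inreg(W,c,62,4,16)
        print("  ",nm,len(q),hullrect(q[:,:2]),np.round(circ(cv2.convexHull(q[:,:2].astype(np.float32))[:,0]),1))
    q=inreg(W,(484,7),85,6,14);print("tile",hullrect(q[:,:2]))
save(T,"crop1.png",(110,130,430,320),2.4)
E
```

```text
top table z -0.3609053452751141
large_round_cup 145 z [62.3 65.9 68.2] rect [ 470.1 -229.3   58.2   57.5   25.2] circ(hull) [ 469.8 -229.6   29.4]
   square_tray 906 [ 468.4 -234.7  153.2  136.7  -10. ] [ 466.8 -229.8   75.5]
small_round_cup 83 z [51.2 53.9 57.5] rect [656.8 -99.4  38.6  37.  -43.6] circ(hull) [657.  -99.5  19.2]
   oblong_tray 1183 [ 661.3 -100.5  155.   138.4    8.6] [ 660.8 -101.2   78.3]
square_cup 140 z [58.8 62.3 65.2] rect [619.5 101.6  46.   45.8  21.9] circ(hull) [619.4 101.3  28.2]
   large_saucer 962 [618.9 106.4 111.4 108.2 -68.1] [620.4 101.   55.1]
oblong_cup 194 z [53.3 58.1 61.5] rect [466.8 243.1  72.9  36.6 -41.2] circ(hull) [468.2 243.6  36.3]
   small_saucer 318 [462.6 241.8 113.1 100.7 -32.1] [461.2 239.4  56.5]
tile [491.   12.  116.5 108.5 -24.1]
scene table z 1.3181351955970513
large_round_cup 114 z [61.4 66.3 69.8] rect [ 469.6 -230.5   62.1   55.2  -71.7] circ(hull) [ 468.8 -230.6   30.5]
   square_tray 369 [ 459.4 -225.5  145.8  122.9  -89.1] [ 460.4 -230.8   71.8]
small_round_cup 74 z [49.7 53.6 56.8] rect [ 656.9 -101.    38.8   38.5   70.5] circ(hull) [ 656.4 -101.1   19.6]
   oblong_tray 550 [ 652.3 -110.4  131.9  126.9  -16.1] [ 653.8 -101.4   70.9]
square_cup 127 z [58.6 62.4 65.3] rect [618.9 100.3  50.1  46.1 -67.9] circ(hull) [618.2 100.9  28.2]
   large_saucer 474 [612.4 105.6  99.7  91.8  35.7] [615.5 101.5  50.4]
oblong_cup 255 z [52.9 57.9 61. ] rect [465.5 241.7  74.8  36.8 -41.8] circ(hull) [466.7 242.7  37.9]
   small_saucer 233 [456.9 240.1  84.   72.5  26.3] [463.2 239.9  37.9]
tile [481.4   9.2 103.9 103.3 -23.5]
```

View pics/crop1.png

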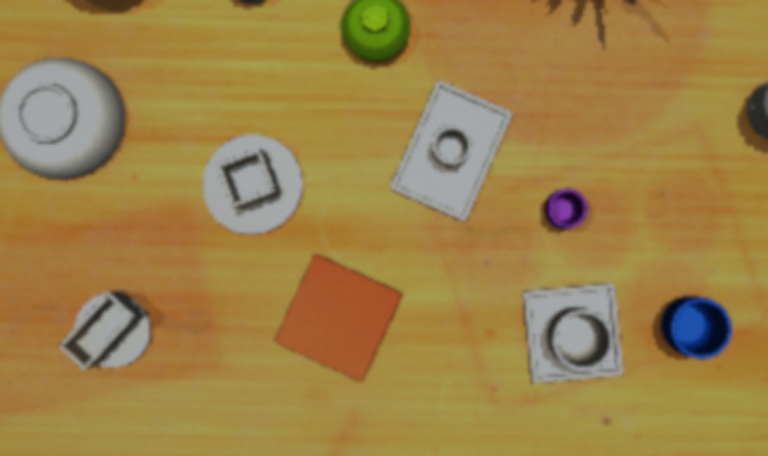

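The close crop confirms the choice: four white cups on white trays and saucers, with purple (565,208) and blue (695,327) left out. Next I fit the trays by silhouette in both cameras.

```bash
cat >> meas.py <<'E'
def proj(im,X):
    K=np.array(im["camera_matrix"]);q=np.array(im["orientation"]);Rm=R.from_quat(q).as_matrix() if q.size==4 else q.reshape(3,3)
    c=(np.asarray(X,float)-im["origin"])@Rm; c=c*[1,-1,-1]; return (c[:,:2]/c[:,2:])*[K[0,0],K[1,1]]+K[:2,2]
def prism(kind,a,b,z0,z1,p):
    if kind=="c":
        t=np.linspace(0,2*np.pi,60,endpoint=False); o=np.c_[np.cos(t),np.sin(t)]; lo,hi=o*b/2,o*a/2
    else: o=np.array([[1,1],[1,-1],[-1,-1],[-1,1]])/2; lo=hi=o*[a,b]
    c,s=np.cos(p[2]),np.sin(p[2]);M=np.array([[c,-s],[s,c]]); pos=np.array(p[:2])
    return np.r_[np.c_[lo@M.T+pos,np.full(len(lo),z0)],np.c_[hi@M.T+pos,np.full(len(hi),z1)]]
def render(im,X,up=4):
    h=cv2.convexHull(((proj(im,X)+.5)*up*16).astype(np.int32)); m=np.zeros((420*up,560*up),np.uint8)
    cv2.fillConvexPoly(m,h,255,shift=4); return cv2.resize(m,(560,420),interpolation=cv2.INTER_AREA)/255.
# thing: kind,a(top),b(bottom),z0,z1
TH=dict(large_saucer=("c",102,70,0,10),small_saucer=("c",76,50,0,10),square_tray=("r",94,94,0,11),oblong_tray=("r",124,86,0,11),tile=("r",100,100,0,10))
def softmask(im,X,tile=False):
    f=im["frame"].astype(float); s=f[...,2]/(f[...,0]+1)   # blue/red: white ~1, wood ~.3
    if tile: s=-f[...,1]/(f[...,0]+1)
    m=render(im,X); ins=cv2.erode(m,np.ones((7,7)))>.99; out=(cv2.dilate(m,np.ones((15,15)))>0)&(cv2.dilate(m,np.ones((7,7)))==0)
    a,b=np.median(s[ins]),np.median(s[out]); return np.clip((s-b)/(a-b),0,1),cv2.dilate(m,np.ones((13,13)))>0
def fit(im,name,p0,ignore=None):
    from scipy.optimize import minimize
    k=TH[name]; S,roi=softmask(im,prism(*k,p0),name=="tile")
    if ignore is not None: roi=roi&~ignore
    f=lambda d:np.abs(render(im,prism(*k,np.array(p0)+[d[0],d[1],d[2]/40]))-S)[roi].sum()
    o=min((minimize(f,i,method="Nelder-Mead",options=dict(initial_simplex=np.array(i)+np.array([[0,0,0],[4,0,0],[0,4,0],[0,0,4]]))) for i in([0,0,0],[-2,-2,-2])),key=lambda o:o.fun)
    return [p0[0]+o.x[0],p0[1]+o.x[1],np.degrees(p0[2]+o.x[2]/40)],o.fun
E
cat > tr.py <<'E'
from meas import *
P0=dict(square_tray=(471,-231,0.05),oblong_tray=(659,-103,-.45),large_saucer=(618,100,0),small_saucer=(463,240,0),tile=(484,8,-.41))
CUP=dict(square_tray=("c",60,43,5,67,(470,-230,0)),oblong_tray=("c",40,29,5,55,(657,-100,0)),large_saucer=("r",46,46,8,64,(619,101,.38)),small_saucer=("r",72,36,8,58,(466.5,242.5,-.72)))
if __name__=="__main__":
  for n in("top","scene"):
    im=eyes.get_image(n)
    for k,p in P0.items():
        ig=None
        if k in CUP: ig=cv2.dilate(render(im,prism(*CUP[k])),np.ones((5,5)))>0
        x,f=fit(im,k,p,ig); print(n,k,np.round(x,1),round(f,1))
E
python3 tr.py
```

```text
top square_tray [ 472.2 -229.4    6.6] 98.5
top oblong_tray [ 656.3 -100.8  -22.8] 125.3
top large_saucer [616.6 102.9  -6.2] 80.1
top small_saucer [464.7 240.2  -6.5] 17.2
top tile [482.1  11.  -23.8] 181.8
scene square_tray [ 472.6 -238.9    7. ] 36.4
scene oblong_tray [ 658.3 -110.3  -23.7] 110.5
scene large_saucer [614.5 101.5   1.3] 56.7
scene small_saucer [462.8 239.9   0.5] 13.0
scene tile [483.3   6.8 -23.8] 164.1
```

```bash
python3 - <<'E'
from tr import *
F={"top":dict(square_tray=(472.2,-229.4,6.6),oblong_tray=(656.3,-100.8,-22.8),large_saucer=(616.6,102.9,0),small_saucer=(464.7,240.2,0),tile=(482.1,11,-23.8)),
"scene":dict(square_tray=(472.6,-238.9,7),oblong_tray=(658.3,-110.3,-23.7),large_saucer=(614.5,101.5,0),small_saucer=(462.8,239.9,0),tile=(483.3,6.8,-23.8))}
out=[]
for n,cr,sc in(("top",(120,150,400,305),2.8),("scene",(235,175,385,325),2)):
    im=eyes.get_image(n);f=im["frame"][...,::-1].copy()
    U=4;f=cv2.resize(f,None,fx=U,fy=U,interpolation=cv2.INTER_CUBIC)
    D=[prism(*TH[k],(p[0],p[1],np.radians(p[2]))) for k,p in F[n].items()]
    D+=[]
    for X in D: cv2.polylines(f,[cv2.convexHull(((proj(im,X)+.5)*U).astype(np.int32))],True,(0,0,255),1)
    for c in CUP.values():
        X=prism(*c[:5],c[5]); X=X[len(X)//2:]; cv2.polylines(f,[((proj(im,X)+.5)*U).astype(np.int32)],True,(0,160,0),1)
    f=f[cr[1]*U:cr[3]*U,cr[0]*U:cr[2]*U]; k=800/f.shape[1] if n=="top" else 600/f.shape[0]
    cv2.imwrite(f"pics/ov_{n}.png",cv2.resize(f,None,fx=k,fy=k,interpolation=cv2.INTER_AREA))
E
```

```text
(no output)
```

View pics/ov_top.png

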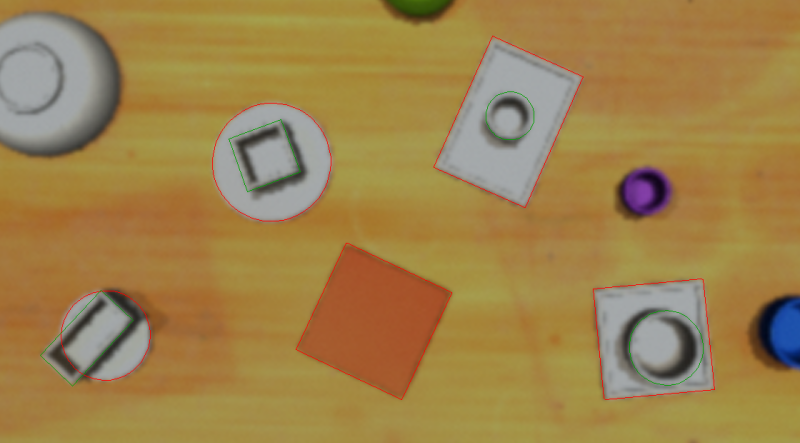

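View pics/ov_scene.png

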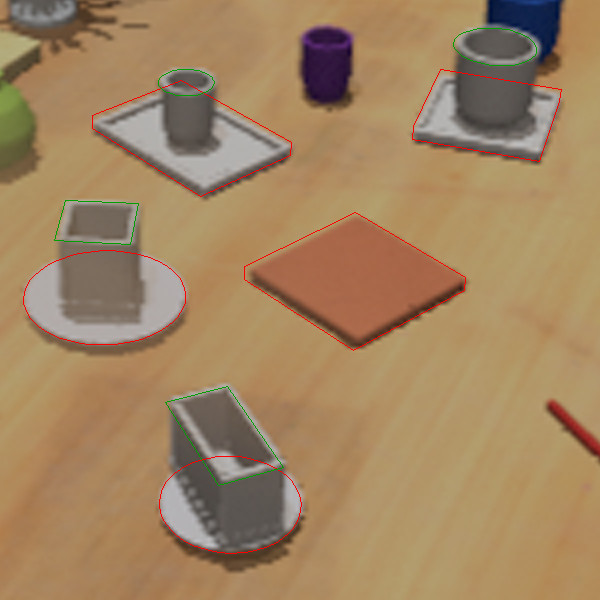

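Top overlay fits trays and saucers within a pixel. A tall stand with a bowl stands near the arm's path, at (605,540) in the ×1.4 view, so I measure it before sweeping.

```bash
python3 - <<'E'
from h import *
W=cloud(eyes.get_image("top")); V=cloud(eyes.get_image("scene"))
for (u0,v0,u1,v1) in[(385,350,480,419),(375,320,425,360)]:
    p=W[v0:v1,u0:u1].reshape(-1,3); p=p[p[:,2]>15]
    print(len(p),np.round(np.nanpercentile(p,[2,50,98],axis=0)))
for X in (W,V):
  for x0 in range(100,900,80):
    print(x0,[int(np.nan_to_num(np.nanmax(X[...,2][(abs(X[...,0]-x0-40)<40)&(abs(X[...,1]-y)<40)],initial=-1))) for y in range(-700,420,80)])
E
```

```text
4923 [[ 184. -464.   20.]
 [ 231. -394.  101.]
 [ 298. -318.  215.]]
747 [[ 264. -393.   15.]
 [ 300. -352.   21.]
 [ 329. -323.  148.]]
100 [-1, -1, -1, -1, 162, 158, -1, 4, 31, 17, 4, 3, -1, -1]
180 [5, 246, 5, 210, 219, 200, 6, 5, 5, 361, 317, 10, 6, 6]
260 [5, 6, 294, 208, 213, 139, 5, 5, 5, 6, 10, 7, 7, 6]
340 [17, 18, 6, 6, 14, 12, 5, 6, 7, 11, 6, 6, 7, 5]
420 [19, 21, 18, 5, 64, 65, 71, 8, 14, 15, 15, 61, 63, 8]
500 [20, 20, 16, 6, 64, 63, 50, 12, 13, 16, 13, 6, 63, 7]
580 [10, 6, 4, 5, 5, 6, 54, 59, 59, 13, 66, 13, 59, 61]
660 [4, 4, 4, 217, 194, 5, 5, 57, 57, 6, 15, 6, 62, 62]
740 [26, 63, 66, 6, 5, 184, 198, 6, 73, 74, 54, 58, 61, 58]
820 [65, 186, 200, 5, 4, 183, 215, 22, 23, 22, 60, 62, 37, 62]
100 [-1, -1, -1, -1, -1, -1, -1, 4, 99, 592, 578, 367, 1, 0]
180 [-1, -1, -1, -1, 17, 16, 5, 6, 582, 590, 578, 378, 4, 4]
260 [3, 6, 5, 163, 155, 149, 4, 5, 582, 4, 10, 4, 5, 4]
340 [18, 21, 5, 6, 13, 10, 5, 5, 5, 12, 4, 4, 4, 4]
420 [21, 22, 18, 5, 64, 66, 70, 15, 13, 15, 14, 62, 62, 4]
500 [21, 21, 18, 4, 64, 64, 49, 11, 13, 14, 14, 3, 60, 4]
580 [9, 8, 5, 5, 5, 4, 54, 56, 57, 12, 66, 12, 60, 60]
660 [4, 6, 5, 216, 210, 4, 4, 56, 56, 4, 12, 4, 61, 61]
740 [27, 63, 66, 4, 5, 185, 196, 4, 74, 72, 54, 58, 59, 60]
820 [68, 183, 197, 5, 5, 205, 212, 21, 21, 21, 59, 60, 32, 62]
```

```bash
cat > g.py <<'E'
import sys
from h import *
# usage: g.py x,y,z,psi_deg ... ; rows chained from the present pose (each waypoint relative to the same start)
s=sense(); p=s["tool_pos"]; Rm=R.from_quat(s["ee_rot"]).as_matrix(); psi=np.degrees(np.arctan2(Rm[1,0],Rm[0,0]))
print("t",s["clock"],"tcp",np.round(p,1),"psi",round(psi,1),"tilt",np.round(np.degrees(np.arccos(-Rm[2,2])),2),"gap",round(s["finger_gap"],1),"F",np.round(s["force"],1),"j6",round(s["joint_pos"][5],2))
for a in sys.argv[1:]:
    w=np.array([float(v) for v in a.split(",")]); d=Rm.T@(w[:3]-p)
    tgt=R.from_euler("z",w[3],degrees=True)*R.from_euler("x",180,degrees=True)
    tw=(R.from_matrix(Rm).inv()*tgt).as_rotvec()
    print(a,"dp",np.round(d/500,3),"twist",np.round(tw/(np.pi/2),3), "rows",np.linalg.norm(d)/62.5, np.degrees(np.linalg.norm(tw))/10.7)
E
python3 g.py 256,-651,340,21.5 470,-230,340,21.5 469.6,-230,120,21.5
```

```text
t 1.5 tcp [ 256.3 -651.4  213.9] psi 21.5 tilt 0.0 gap 91.2 F [-0.2 -0.6  1.1] j6 -0.03
256,-651,340,21.5 dp [-0.    -0.001 -0.252] twist [-0.  0. -0.] rows 2.017274944107679 0.0025152519354977986
470,-230,340,21.5 dp [ 0.706 -0.628 -0.252] twist [-0.  0. -0.] rows 7.824873899791998 0.0025152519354977986
469.6,-230,120,21.5 dp [ 0.706 -0.628  0.188] twist [-0.  0. -0.] rows 7.705440090672598 0.0025152519354977986
```

Request:
arm_command(
  rows=[
    {"dp":[0,0,-0.25],"twist":[0,0,0],"grip":0},
    {"dp":[0,0,-0.25],"twist":[0,0,0],"grip":0},
    {"dp":[0.12,-0.1,-0.25],"twist":[0,0,0],"grip":0},
    {"dp":[0.2,-0.178,-0.25],"twist":[0,0,0],"grip":0},
    {"dp":[0.28,-0.25,-0.25],"twist":[0,0,0],"grip":0},
  ],
  force=12,
)

```text
clock: 2.12
tool_pos: [341.1, -482.3, 339.1]
ee_rot: [0.983, 0.186, 0.0, 0.0]
force: [1.7, -0.5, 0.1]
finger_gap: 90.9
grasp_force: 0.0
```

```bash
python3 g.py 470,-230,340,21.5 469.6,-230,120,21.5
```

```text
t 2.125 tcp [ 341.1 -482.3  339.1] psi 21.4 tilt 0.02 gap 90.9 F [ 1.7 -0.5  0.1] j6 0.2
470,-230,340,21.5 dp [ 0.424 -0.376 -0.002] twist [ 0.    -0.    -0.001] rows 4.533758566825788 0.005851863892529729
469.6,-230,120,21.5 dp [ 0.424 -0.376  0.438] twist [ 0.    -0.    -0.001] rows 5.72828341012537 0.005851863892529729
```

Request:
arm_command(
  rows=[
    {"dp":[0.09,-0.08,0],"twist":[0,0,0],"grip":0},
    {"dp":[0.18,-0.16,0],"twist":[0,0,0],"grip":0},
    {"dp":[0.27,-0.24,0],"twist":[0,0,0],"grip":0},
    {"dp":[0.36,-0.32,0],"twist":[0,0,0],"grip":0},
    {"dp":[0.424,-0.376,0.04],"twist":[0,0,0],"grip":0},
  ],
)

```text
clock: 2.75
tool_pos: [470.6, -229.7, 320.2]
ee_rot: [0.982, 0.187, 0.001, 0.001]
force: [0.3, -0.9, -0.5]
finger_gap: 91.2
grasp_force: 0.0
```

Request:
arm_command(
  rows=[
    {"dp":[0,0,0.12],"twist":[0,0,0],"grip":0},
    {"dp":[0,0,0.24],"twist":[0,0,0],"grip":0},
    {"dp":[0,0,0.36],"twist":[0,0,0],"grip":0},
    {"dp":[0,0,0.4],"twist":[0,0,0],"grip":0},
    {"dp":[0,0,0.4],"twist":[0,0,0],"grip":0},
  ],
)

```text
clock: 3.38
tool_pos: [468.3, -231.0, 117.7]
ee_rot: [0.982, 0.186, -0.001, -0.001]
force: [-0.6, 0.5, 0.5]
finger_gap: 90.9
grasp_force: 0.0
```

```bash
python3 g.py 469.6,-230,28,21.5
```

```text
t 3.375 tcp [ 468.3 -231.   117.7] psi 21.5 tilt 0.17 gap 90.9 F [-0.6  0.5  0.5] j6 0.69
469.6,-230,28,21.5 dp [ 0.003 -0.001  0.179] twist [-0.001  0.001 -0.   ] rows 1.4350958830165756 0.015701973973364432
```

Request:
arm_command(
  rows=[
    {"dp":[0.002,-0.001,0.1],"twist":[0,0,0],"grip":0},
    {"dp":[0.002,-0.001,0.179],"twist":[0,0,0],"grip":0},
    {"dp":[0.002,-0.001,0.179],"twist":[0,0,0],"grip":0},
    {"dp":[0.002,-0.001,0.179],"twist":[0,0,0],"grip":0.2},
    {"dp":[0.002,-0.001,0.179],"twist":[0,0,0],"grip":0.25},
  ],
)

```text
clock: 4.0
tool_pos: [471.1, -231.3, 31.4]
ee_rot: [0.982, 0.186, 0.001, 0.001]
force: [-0.7, -0.2, -0.9]
finger_gap: 73.9
grasp_force: 0.0
```

Request:
arm_command(
  rows=[
    {"dp":[0,0,0],"twist":[0,0,0],"grip":0.35},
    {"dp":[0,0,0],"twist":[0,0,0],"grip":0.5},
    {"dp":[0,0,0],"twist":[0,0,0],"grip":0.5},
    {"dp":[0,0,0],"twist":[0,0,0],"grip":0.5},
  ],
)

```text
clock: 4.5
tool_pos: [470.5, -231.0, 30.4]
ee_rot: [0.982, 0.186, 0.0, 0.0]
force: [-3.0, 1.0, 12.1]
finger_gap: 60.3
grasp_force: 12.1
```

```bash
python3 g.py 469.6,-230,110,21.5 482,8.5,110,21.5 482,8.5,40,21.5
```

```text
t 4.5 tcp [ 470.5 -231.    30.4] psi 21.5 tilt 0.07 gap 60.3 F [-3.   1.  12.1] j6 0.7
469.6,-230,110,21.5 dp [-0.001 -0.002 -0.159] twist [ 0.001 -0.001 -0.   ] rows 1.2735473090816052 0.007242850528449665
482,8.5,110,21.5 dp [ 0.197 -0.437 -0.159] twist [ 0.001 -0.001 -0.   ] rows 4.042728371752747 0.007242850528449665
482,8.5,40,21.5 dp [ 0.197 -0.437 -0.019] twist [ 0.001 -0.001 -0.   ] rows 3.840017730306562 0.007242850528449665
```

Request:
arm_command(
  rows=[
    {"dp":[0,0,-0.08],"twist":[0,0,0],"grip":0.5},
    {"dp":[0,0,-0.16],"twist":[0,0,0],"grip":0.5},
    {"dp":[0.05,-0.1,-0.16],"twist":[0,0,0],"grip":0.5},
    {"dp":[0.09,-0.2,-0.16],"twist":[0,0,0],"grip":0.5},
    {"dp":[0.13,-0.3,-0.16],"twist":[0,0,0],"grip":0.5},
  ],
)

```text
clock: 5.12
tool_pos: [475.2, -65.8, 109.8]
ee_rot: [0.983, 0.186, 0.0, 0.0]
force: [1.0, 0.0, -1.4]
finger_gap: 60.3
grasp_force: 12.0
```

```bash
python3 g.py  482,8.5,110,21.5 482,8.5,40,21.5
```

```text
t 5.125 tcp [475.2 -65.8 109.8] psi 21.4 tilt 0.03 gap 60.3 F [ 1.   0.  -1.4] j6 1.01
482,8.5,110,21.5 dp [ 0.067 -0.133 -0.   ] twist [ 0.    -0.    -0.001] rows 1.1940114935891772 0.006417085839624132
482,8.5,40,21.5 dp [ 0.067 -0.133  0.14 ] twist [ 0.    -0.    -0.001] rows 1.6349313796244807 0.006417085839624132
```

Request:
arm_command(
  rows=[
    {"dp":[0.034,-0.067,0],"twist":[0,0,0],"grip":0.5},
    {"dp":[0.067,-0.133,0],"twist":[0,0,0],"grip":0.5},
    {"dp":[0.067,-0.133,0.07],"twist":[0,0,0],"grip":0.5},
    {"dp":[0.067,-0.133,0.13],"twist":[0,0,0],"grip":0.5},
    {"dp":[0.067,-0.133,0.13],"twist":[0,0,0],"grip":0.5},
  ],
)

```text
clock: 5.75
tool_pos: [480.8, 7.0, 43.1]
ee_rot: [0.982, 0.186, -0.002, -0.0]
force: [-0.3, 0.1, -1.6]
finger_gap: 60.3
grasp_force: 12.0
```

```bash
python3 g.py  482,8.5,36,21.5 482,8.5,120,21.5 619,101,120,22
```

```text
t 5.75 tcp [480.8   7.   43.1] psi 21.5 tilt 0.21 gap 60.3 F [-0.3  0.1 -1.6] j6 1.16
482,8.5,36,21.5 dp [ 0.003 -0.002  0.014] twist [-0.001  0.002 -0.   ] rows 0.11827814490358425 0.01996316472450365
482,8.5,120,21.5 dp [ 0.003 -0.002 -0.154] twist [-0.001  0.002 -0.   ] rows 1.2302360655652007 0.01996316472450365
619,101,120,22 dp [ 0.326 -0.074 -0.155] twist [-0.001  0.002 -0.006] rows 2.9436918248362454 0.05223998791146339
```

Request:
arm_command(
  rows=[
    {"dp":[0,0,0.01],"twist":[0,0,0],"grip":0.5},
    {"dp":[0,0,0.016],"twist":[0,0,0],"grip":0.5},
    {"dp":[0,0,0.016],"twist":[0,0,0],"grip":0.5},
  ],
)

```text
clock: 6.12
tool_pos: [482.6, 6.8, 36.9]
ee_rot: [0.983, 0.186, 0.0, 0.0]
force: [0.1, 0.5, -1.9]
finger_gap: 60.1
grasp_force: 12.0
```

Request:
arm_command(
  rows=[
    {"dp":[0,0,0],"twist":[0,0,0],"grip":0.3},
    {"dp":[0,0,0],"twist":[0,0,0],"grip":0.15},
    {"dp":[0,0,0],"twist":[0,0,0],"grip":0},
  ],
)

```text
clock: 6.5
tool_pos: [482.4, 6.9, 36.6]
ee_rot: [0.982, 0.186, 0.0, 0.0]
force: [0.5, 0.1, 0.0]
finger_gap: 80.9
grasp_force: 0.0
```

```bash
python3 g.py 482,8.5,120,21.5 619,101,120,22
```

```text
t 6.5 tcp [482.4   6.9  36.6] psi 21.5 tilt 0.02 gap 80.9 F [0.5 0.1 0. ] j6 1.16
482,8.5,120,21.5 dp [ 0.    -0.003 -0.167] twist [ 0. -0. -0.] rows 1.3347541212149627 0.0032050526066135605
619,101,120,22 dp [ 0.323 -0.075 -0.167] twist [ 0.    -0.    -0.006] rows 2.9704512383428496 0.049420444533022946
```

Request:
arm_command(
  rows=[
    {"dp":[0,0,-0.08],"twist":[0,0,0],"grip":0},
    {"dp":[0,0,-0.18],"twist":[0,0,0],"grip":0},
    {"dp":[0.11,-0.025,-0.18],"twist":[0,0,0],"grip":0},
    {"dp":[0.22,-0.05,-0.18],"twist":[0,0,0],"grip":0},
    {"dp":[0.323,-0.075,-0.18],"twist":[0,0,-0.006],"grip":0},
  ],
)

```text
clock: 7.12
tool_pos: [620.4, 102.1, 126.8]
ee_rot: [0.982, 0.191, 0.0, 0.0]
force: [0.5, -0.5, 0.5]
finger_gap: 91.1
grasp_force: 0.0
```

```bash
python3 g.py 619,101,110,22 619,101,24,22; python3 - <<'E'
from tr import *
S=eyes.get_image("scene");T=eyes.get_image("top")
W=cloud(S); p=inreg(W,(482,7),48,65,80); print("large on tile",np.round(np.percentile(p[:,2],[5,50,95]),1),circ(cv2.convexHull(p[:,:2].astype(np.float32))[:,0]))
for n,im in(("top",T),("scene",S)):
    print(n,np.round(fit(im,"square_tray",(472,-230,.115))[0],1))
E
```

```text
t 7.125 tcp [620.4 102.1 126.8] psi 22.0 tilt 0.04 gap 91.1 F [ 0.5 -0.5  0.5] j6 1.31
619,101,110,22 dp [-0.003  0.001  0.034] twist [ 0. -0.  0.] rows 0.2705962881007019 0.004767904170759259
619,101,24,22 dp [-0.004  0.001  0.206] twist [ 0. -0.  0.] rows 1.6453781918538235 0.004767904170759259
large on tile [65.7 70.7 74.7] [480.4288484    7.6087745   30.22207137]
top [ 472.2 -229.4    6.5]
scene [ 472.5 -236.1    7.2]
```

Request:
arm_command(
  rows=[
    {"dp":[-0.003,0.001,0.1],"twist":[0,0,0],"grip":0},
    {"dp":[-0.003,0.001,0.206],"twist":[0,0,0],"grip":0},
    {"dp":[-0.003,0.001,0.206],"twist":[0,0,0],"grip":0},
    {"dp":[-0.003,0.001,0.206],"twist":[0,0,0],"grip":0.2},
    {"dp":[-0.003,0.001,0.206],"twist":[0,0,0],"grip":0.4},
  ],
)

```text
clock: 7.85
tool_pos: [619.1, 99.9, 25.8]
ee_rot: [0.982, 0.191, 0.002, 0.0]
force: [0.5, -0.7, -0.7]
finger_gap: 74.1
grasp_force: 0.0
```

Request:
arm_command(
  rows=[
    {"dp":[0,0,0],"twist":[0,0,0],"grip":0.45},
    {"dp":[0,0,0],"twist":[0,0,0],"grip":0.6},
    {"dp":[0,0,0],"twist":[0,0,0],"grip":0.6},
    {"dp":[0,0,0],"twist":[0,0,0],"grip":0.6},
  ],
)

```text
clock: 8.35
tool_pos: [617.8, 99.9, 23.6]
ee_rot: [0.982, 0.191, 0.0, 0.0]
force: [-0.1, -0.3, 2.3]
finger_gap: 46.1
grasp_force: 12.0
```

```bash
python3 g.py 619,101,110,22 540,-80,150,14 472,-229.8,110,6.6
```

```text
t 8.35 tcp [617.8  99.9  23.6] psi 22.0 tilt 0.02 gap 46.1 F [-0.1 -0.3  2.3] j6 1.31
619,101,110,22 dp [ 0.003 -0.001 -0.173] twist [ 0. -0.  0.] rows 1.3824969308196464 0.0022181627704991906
540,-80,150,14 dp [-0.279  0.275 -0.253] twist [ 0.    -0.     0.089] rows 3.7309410355918384 0.7492622078942203
472,-229.8,110,6.6 dp [-0.517  0.502 -0.173] twist [ 0.    -0.     0.171] rows 5.9306397765193575 1.440850231559987
```

Request:
arm_command(
  rows=[
    {"dp":[0,0,-0.1],"twist":[0,0,0],"grip":0.6},
    {"dp":[0,0,-0.21],"twist":[0,0,0],"grip":0.6},
    {"dp":[-0.08,0.08,-0.23],"twist":[0,0,0.03],"grip":0.6},
    {"dp":[-0.16,0.155,-0.23],"twist":[0,0,0.06],"grip":0.6},
    {"dp":[-0.24,0.235,-0.23],"twist":[0,0,0.09],"grip":0.6},
  ],
)

```text
clock: 8.98
tool_pos: [549.5, -55.2, 138.6]
ee_rot: [0.993, 0.121, 0.0, 0.0]
force: [1.0, -0.2, -2.0]
finger_gap: 45.9
grasp_force: 12.0
```

```bash
python3 g.py  471,-230.5,120,6.6 471,-230.5,40,6.6
```

```text
t 8.975 tcp [549.5 -55.2 138.6] psi 13.9 tilt 0.01 gap 45.9 F [ 1.  -0.2 -2. ] j6 1.19
471,-230.5,120,6.6 dp [-0.236  0.303  0.037] twist [ 0.    -0.     0.081] rows 3.0867407641311337 0.6786773659191807
471,-230.5,40,6.6 dp [-0.236  0.303  0.197] twist [ 0.    -0.     0.081] rows 3.4535951277928945 0.6786773659191807
```

Request:
arm_command(
  rows=[
    {"dp":[-0.07,0.09,0],"twist":[0,0,0.027],"grip":0.6},
    {"dp":[-0.14,0.18,0],"twist":[0,0,0.054],"grip":0.6},
    {"dp":[-0.21,0.27,0.02],"twist":[0,0,0.08],"grip":0.6},
    {"dp":[-0.236,0.303,0.05],"twist":[0,0,0.081],"grip":0.6},
    {"dp":[-0.236,0.303,0.1],"twist":[0,0,0.081],"grip":0.6},
  ],
)

```text
clock: 9.6
tool_pos: [472.0, -231.1, 88.4]
ee_rot: [0.998, 0.057, 0.001, 0.0]
force: [0.4, 0.2, -1.7]
finger_gap: 45.7
grasp_force: 12.0
```

Request:
arm_command(
  rows=[
    {"dp":[0,0,0.04],"twist":[0,0,0],"grip":0.6},
    {"dp":[0,0,0.08],"twist":[0,0,0],"grip":0.6},
    {"dp":[0,0,0.08],"twist":[0,0,0],"grip":0.6},
    {"dp":[0,0,0.08],"twist":[0,0,0],"grip":0.6},
  ],
)

```text
clock: 10.1
tool_pos: [472.6, -229.6, 49.0]
ee_rot: [0.998, 0.058, 0.0, 0.0]
force: [-0.8, -0.3, -1.2]
finger_gap: 46.1
grasp_force: 12.0
```

```bash
python3 g.py  471,-230.5,20.5,6.6
```

```text
t 10.1 tcp [ 472.6 -229.6   49. ] psi 6.6 tilt 0.02 gap 46.1 F [-0.8 -0.3 -1.2] j6 0.96
471,-230.5,20.5,6.6 dp [-0.003  0.001  0.057] twist [ 0. -0.  0.] rows 0.45679925762232554 0.003090289006714805
```

Request:
arm_command(
  rows=[
    {"dp":[-0.002,0.001,0.03],"twist":[0,0,0],"grip":0.6},
    {"dp":[-0.002,0.001,0.05],"twist":[0,0,0],"grip":0.6},
    {"dp":[-0.002,0.001,0.057],"twist":[0,0,0],"grip":0.6},
    {"dp":[-0.002,0.001,0.057],"twist":[0,0,0],"grip":0.6},
  ],
)

```text
clock: 10.6
tool_pos: [471.3, -230.0, 19.5]
ee_rot: [0.998, 0.058, -0.0, -0.0]
force: [-0.3, 0.7, -0.2]
finger_gap: 45.9
grasp_force: 12.0
```

```bash
python3 g.py  471,-230.5,20,6.6; python3 - <<'E'
from tr import *
for n in("top","scene"):
    im=eyes.get_image(n); W=cloud(im); p=inreg(W,(472,-230),36,57,66); print(n,len(p),hullrect(p[:,:2]))
    save(im,n+"_sq.png",(320,225,390,300) if n=="top" else (310,165,410,265),6)
E
```

```text
t 10.6 tcp [ 471.3 -230.    19.5] psi 6.6 tilt 0.03 gap 45.9 F [-0.3  0.7 -0.2] j6 0.96
471,-230.5,20,6.6 dp [-0.001  0.001 -0.001] twist [-0.  0.  0.] rows 0.012541582038534912 0.003558275070535329
top 0 [0. 0. 0. 0. 0.]
scene 29 [ 468.7 -206.4   46.2   23.6   17.7]
```

View pics/scene_sq.png

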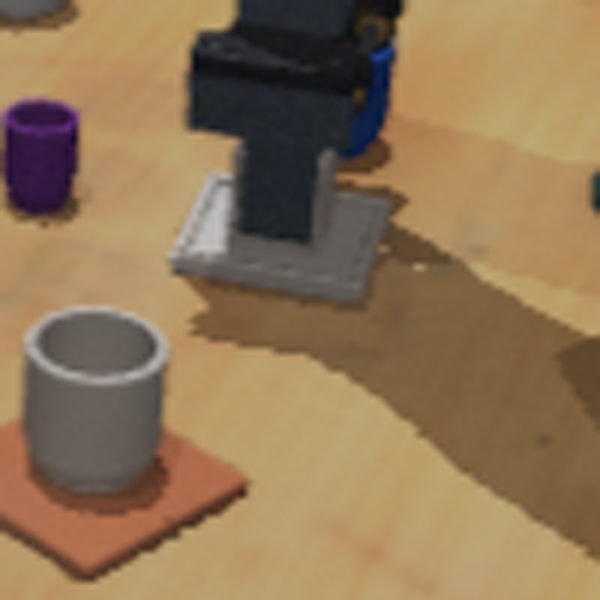

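The square cup, under the finger at (280,200), stands on its tray, and the large cup waits on the tile at (95,400). Now I release it.

Request:
arm_command(
  rows=[
    {"dp":[0,0,0],"twist":[0,0,0],"grip":0.4},
    {"dp":[0,0,0],"twist":[0,0,0],"grip":0.1},
    {"dp":[0,0,0],"twist":[0,0,0],"grip":0.1},
    {"dp":[0,0,-0.1],"twist":[0,0,0],"grip":0},
    {"dp":[0,0,-0.22],"twist":[0,0,0],"grip":0},
  ],
)

```text
clock: 11.32
tool_pos: [470.6, -229.7, 130.4]
ee_rot: [0.998, 0.058, -0.001, -0.001]
force: [0.9, 0.3, 0.9]
finger_gap: 90.3
grasp_force: 0.0
```

```bash
python3 g.py  482.3,7,120,6.6 482.3,7,36,6.6
```

```text
t 11.325 tcp [ 470.6 -229.7  130.4] psi 6.6 tilt 0.14 gap 90.3 F [0.9 0.3 0.9] j6 0.96
482.3,7,120,6.6 dp [ 0.078 -0.468  0.021] twist [-0.001  0.001  0.   ] rows 3.7955296253336774 0.013380394684999542
482.3,7,36,6.6 dp [ 0.078 -0.467  0.189] twist [-0.001  0.001  0.   ] rows 4.081756331224049 0.013380394684999542
```

Request:
arm_command(
  rows=[
    {"dp":[0.02,-0.12,0],"twist":[0,0,0],"grip":0},
    {"dp":[0.04,-0.24,0],"twist":[0,0,0],"grip":0},
    {"dp":[0.06,-0.36,0],"twist":[0,0,0],"grip":0},
    {"dp":[0.078,-0.467,0.01],"twist":[0,0,0],"grip":0},
    {"dp":[0.078,-0.467,0.02],"twist":[0,0,0],"grip":0},
  ],
)

```text
clock: 11.95
tool_pos: [483.1, 9.1, 120.0]
ee_rot: [0.998, 0.06, 0.0, -0.0]
force: [0.2, -0.4, -0.2]
finger_gap: 91.3
grasp_force: 0.0
```

```bash
python3 g.py  482.3,7,36,6.6; python3 - <<'E'
from tr import *
for n in("top","scene"):
    im=eyes.get_image(n); W=cloud(im); p=inreg(W,(472,-230),40,56,68); print(n,len(p),hullrect(p[:,:2]))
    ig=cv2.dilate(render(im,prism("r",46,46,5,61,(471.5,-230,.115))),np.ones((3,3)))>0
    print(np.round(fit(im,"square_tray",(472,-230,.115),ig)[0],1), np.round(fit(im,"large_saucer",(616,102,0))[0],1))
    if n=="top": save(im,"top_sq2.png",(315,220,395,300),6)
E
```

```text
t 11.95 tcp [483.1   9.1 120. ] psi 6.9 tilt 0.02 gap 91.3 F [ 0.2 -0.4 -0.2] j6 1.42
482.3,7,36,6.6 dp [-0.002  0.004  0.168] twist [-0.    -0.     0.003] rows 1.343704540420889 0.024712435578052035
top 138 [ 472.8 -227.3   46.1   46.   -83.9]
[ 472.3 -229.5    6.4] [616.5 103.1   2.5]
scene 96 [ 472.4 -228.9   53.1   46.4  -85.7]
[ 472.8 -238.7    6.6] [615.4  99.7   4.5]
```

View pics/top_sq2.png

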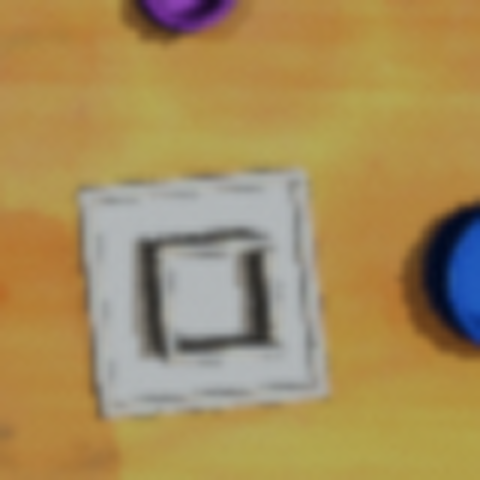

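The square cup (205,295) is aligned on its tray, roughly 1–2 mm off centre. Next is the large cup.

Request:
arm_command(
  rows=[
    {"dp":[-0.001,0.003,0.09],"twist":[0,0,0],"grip":0},
    {"dp":[-0.001,0.003,0.166],"twist":[0,0,0],"grip":0},
    {"dp":[-0.001,0.003,0.166],"twist":[0,0,0],"grip":0},
    {"dp":[-0.001,0.003,0.166],"twist":[0,0,0],"grip":0.15},
    {"dp":[-0.001,0.003,0.166],"twist":[0,0,0],"grip":0.25},
  ],
)

```text
clock: 12.68
tool_pos: [484.0, 4.5, 38.5]
ee_rot: [0.998, 0.058, 0.001, 0.0]
force: [-0.7, 0.3, 0.2]
finger_gap: 73.9
grasp_force: 0.0
```

Request:
arm_command(
  rows=[
    {"dp":[0,0,0],"twist":[0,0,0],"grip":0.35},
    {"dp":[0,0,0],"twist":[0,0,0],"grip":0.5},
    {"dp":[0,0,0],"twist":[0,0,0],"grip":0.5},
    {"dp":[0,0,0],"twist":[0,0,0],"grip":0.5},
  ],
)

```text
clock: 13.18
tool_pos: [483.4, 4.8, 37.7]
ee_rot: [0.998, 0.058, 0.0, 0.0]
force: [-2.9, -0.9, 11.4]
finger_gap: 58.3
grasp_force: 12.1
```

```bash
python3 g.py  483,8,110,6.6 616,101.2,110,6.6 616,101.2,45,6.6
```

```text
t 13.175 tcp [483.4   4.8  37.7] psi 6.6 tilt 0.05 gap 58.3 F [-2.9 -0.9 11.4] j6 1.42
483,8,110,6.6 dp [ 0.    -0.006 -0.145] twist [ 0.    -0.001  0.   ] rows 1.1584744700452014 0.0055811022249231705
616,101.2,110,6.6 dp [ 0.286 -0.161 -0.144] twist [ 0.    -0.001  0.   ] rows 2.8675996907951644 0.0055811022249231705
616,101.2,45,6.6 dp [ 0.286 -0.161 -0.014] twist [ 0.    -0.001  0.   ] rows 2.626313080207635 0.0055811022249231705
```

Request:
arm_command(
  rows=[
    {"dp":[0,0,-0.03],"twist":[0,0,0],"grip":0.5},
    {"dp":[0,0,-0.06],"twist":[0,0,0],"grip":0.5},
    {"dp":[0,0,-0.06],"twist":[0,0,0],"grip":0.5},
  ],
)

```text
clock: 13.55
tool_pos: [483.8, 4.8, 68.5]
ee_rot: [0.998, 0.058, 0.001, 0.0]
force: [0.0, -0.7, -2.5]
finger_gap: 58.2
grasp_force: 12.0
```

```bash
python3 g.py  616,101.2,110,6.6 ; python3 - <<'E'
from tr import *
im=eyes.get_image("scene"); save(im,"lift.png",(245,140,375,270),5)
E
```

```text
t 13.55 tcp [483.8   4.8  68.5] psi 6.6 tilt 0.15 gap 58.2 F [ 0.  -0.7 -2.5] j6 1.42
616,101.2,110,6.6 dp [ 0.285 -0.161 -0.082] twist [ 0.    -0.002  0.   ] rows 2.7010644913418465 0.014637735631011246
```

View pics/lift.png

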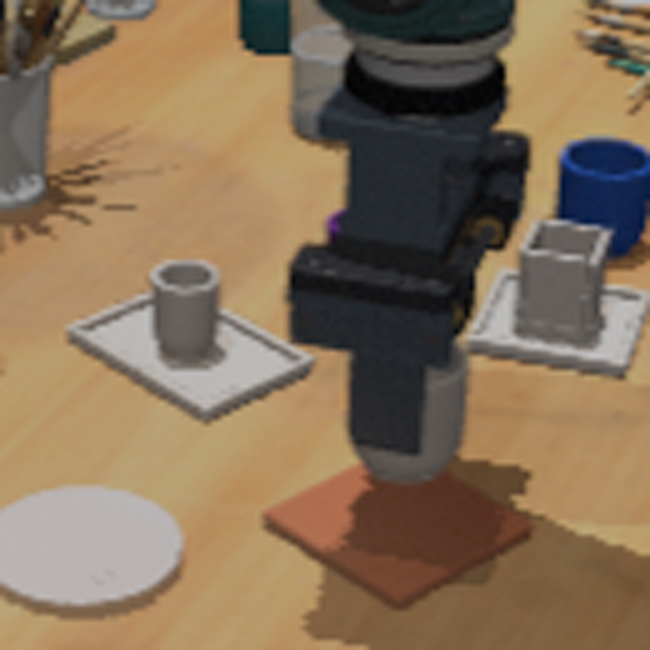

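The picture shows the large cup upright in the gripper above the tile (410,420), with the square cup on its tray (565,290) and the large saucer free (80,545).

Request:
arm_command(
  rows=[
    {"dp":[0,0,-0.08],"twist":[0,0,0],"grip":0.5},
    {"dp":[0.1,-0.055,-0.085],"twist":[0,0,0],"grip":0.5},
    {"dp":[0.2,-0.11,-0.085],"twist":[0,0,0],"grip":0.5},
    {"dp":[0.287,-0.161,-0.06],"twist":[0,0,0],"grip":0.5},
    {"dp":[0.287,-0.161,0.03],"twist":[0,0,0],"grip":0.5},
  ],
)

```text
clock: 14.22
tool_pos: [620.5, 103.5, 53.0]
ee_rot: [0.998, 0.059, 0.003, -0.0]
force: [0.1, 0.3, -1.7]
finger_gap: 58.2
grasp_force: 12.0
```

```bash
python3 g.py  617.2,101.2,36.5,6.6
```

```text
t 14.225 tcp [620.5 103.5  53. ] psi 6.7 tilt 0.36 gap 58.2 F [ 0.1  0.3 -1.7] j6 1.58
617.2,101.2,36.5,6.6 dp [-0.007  0.004  0.033] twist [-0.    -0.004  0.001] rows 0.27149792580436605 0.03533487272129607
```

Request:
arm_command(
  rows=[
    {"dp":[-0.001,0.001,0.01],"twist":[0,0,0],"grip":0.5},
    {"dp":[-0.001,0.001,0.016],"twist":[0,0,0],"grip":0.5},
    {"dp":[-0.001,0.001,0.016],"twist":[0,0,0],"grip":0.5},
  ],
)

```text
clock: 14.6
tool_pos: [616.1, 100.5, 45.1]
ee_rot: [0.998, 0.058, 0.001, -0.0]
force: [-0.1, 0.1, -1.8]
finger_gap: 58.2
grasp_force: 12.0
```

```bash
python3 g.py  617.2,101.2,36.5,6.6
```

```text
t 14.6 tcp [616.1 100.5  45.1] psi 6.6 tilt 0.07 gap 58.2 F [-0.1  0.1 -1.8] j6 1.58
617.2,101.2,36.5,6.6 dp [ 0.002 -0.001  0.017] twist [-0.    -0.001 -0.   ] rows 0.13959829147904754 0.00670299221958354
```

Request:
arm_command(
  rows=[
    {"dp":[0.002,-0.001,0.008],"twist":[0,0,0],"grip":0.5},
    {"dp":[0.002,-0.001,0.014],"twist":[0,0,0],"grip":0.5},
    {"dp":[0.002,-0.001,0.018],"twist":[0,0,0],"grip":0.5},
    {"dp":[0.002,-0.001,0.018],"twist":[0,0,0],"grip":0.5},
  ],
)

```text
clock: 15.1
tool_pos: [616.6, 101.3, 34.9]
ee_rot: [0.998, 0.058, -0.0, 0.0]
force: [0.0, 0.0, -1.0]
finger_gap: 58.1
grasp_force: 12.0
```

Request:
arm_command(
  rows=[
    {"dp":[0,0,0],"twist":[0,0,0],"grip":0.3},
    {"dp":[0,0,0],"twist":[0,0,0],"grip":0.1},
    {"dp":[0,0,0],"twist":[0,0,0],"grip":0},
    {"dp":[0,0,-0.1],"twist":[0,0,0],"grip":0},
    {"dp":[0,0,-0.19],"twist":[0,0,0],"grip":0},
  ],
)

```text
clock: 15.72
tool_pos: [616.4, 101.3, 131.0]
ee_rot: [0.998, 0.058, -0.0, 0.0]
force: [0.0, -0.1, 0.8]
finger_gap: 90.8
grasp_force: 0.0
```

```bash
python3 g.py 656.8,-101,125,6.6 656.8,-101,22,6.6
```

```text
t 15.725 tcp [616.4 101.3 131. ] psi 6.6 tilt 0.04 gap 90.8 F [ 0.  -0.1  0.8] j6 1.58
656.8,-101,125,6.6 dp [0.034 0.411 0.012] twist [-0.  0.  0.] rows 3.302472547345264 0.0039966999472975445
656.8,-101,22,6.6 dp [0.034 0.411 0.218] twist [-0.  0.  0.] rows 3.733555962149965 0.0039966999472975445
```

Request:
arm_command(
  rows=[
    {"dp":[0.009,0.1,0],"twist":[0,0,0],"grip":0},
    {"dp":[0.018,0.21,0],"twist":[0,0,0],"grip":0},
    {"dp":[0.027,0.32,0],"twist":[0,0,0],"grip":0},
    {"dp":[0.034,0.411,0],"twist":[0,0,0],"grip":0},
    {"dp":[0.034,0.411,0.03],"twist":[0,0,0],"grip":0},
  ],
)

```text
clock: 16.35
tool_pos: [658.4, -103.7, 115.8]
ee_rot: [0.998, 0.056, 0.001, 0.0]
force: [0.3, 0.6, 0.3]
finger_gap: 91.2
grasp_force: 0.0
```

```bash
python3 g.py  656.8,-101,22,6.6; python3 - <<'E'
from tr import *
for n in("top","scene"):
    im=eyes.get_image(n); W=cloud(im)
    p=inreg(W,(616,101),45,64,78); print(n,len(p),"large",np.round(circ(cv2.convexHull(p[:,:2].astype(np.float32))[:,0]),1),hullrect(p[:,:2]),np.round(np.median(p[:,2]),1))
    ig=cv2.dilate(render(im,prism("c",60,43,8,70,(616,101.5,0))),np.ones((5,5)))>0
    print(np.round(fit(im,"large_saucer",(616,102,0),ig)[0],1))
E
```

```text
t 16.35 tcp [ 658.4 -103.7  115.8] psi 6.5 tilt 0.15 gap 91.2 F [0.3 0.6 0.3] j6 1.27
656.8,-101,22,6.6 dp [-0.003 -0.006  0.188] twist [ 0.001 -0.002 -0.002] rows 1.5011955624603708 0.019941010616919327
top 141 large [615.2 102.7  29.2] [6.151e+02 1.027e+02 5.860e+01 5.650e+01 5.000e-01] 68.3
[616.5 103.    3.5]
scene 134 large [614.6 101.4  29.7] [613.8 101.4  60.   57.7  73.8] 68.3
[ 6.145e+02  1.015e+02 -1.000e-01]
```

Request:
arm_command(
  rows=[
    {"dp":[-0.002,-0.003,0.1],"twist":[0,0,0],"grip":0},
    {"dp":[-0.002,-0.003,0.187],"twist":[0,0,0],"grip":0.15},
    {"dp":[-0.002,-0.003,0.187],"twist":[0,0,0],"grip":0.3},
    {"dp":[-0.002,-0.003,0.187],"twist":[0,0,0],"grip":0.4},
    {"dp":[-0.002,-0.003,0.187],"twist":[0,0,0],"grip":0.4},
  ],
)

```text
clock: 17.08
tool_pos: [657.3, -99.3, 23.6]
ee_rot: [0.998, 0.058, 0.001, 0.0]
force: [-0.0, 0.7, -0.2]
finger_gap: 55.7
grasp_force: 0.0
```

Request:
arm_command(
  rows=[
    {"dp":[0,0,0],"twist":[0,0,0],"grip":0.5},
    {"dp":[0,0,0],"twist":[0,0,0],"grip":0.65},
    {"dp":[0,0,0],"twist":[0,0,0],"grip":0.7},
    {"dp":[0,0,0],"twist":[0,0,0],"grip":0.7},
  ],
)

```text
clock: 17.58
tool_pos: [656.5, -99.6, 22.2]
ee_rot: [0.998, 0.058, 0.0, 0.0]
force: [-1.8, -0.2, 7.8]
finger_gap: 39.2
grasp_force: 12.0
```

```bash
python3 g.py  482.5,7,110,6.6
```

```text
t 17.575 tcp [656.5 -99.6  22.2] psi 6.6 tilt 0.05 gap 39.2 F [-1.8 -0.2  7.8] j6 1.27
482.5,7,110,6.6 dp [-0.321 -0.252 -0.176] twist [ 0.    -0.001  0.   ] rows 3.554662104556511 0.005258998310105298
```

Request:
arm_command(
  rows=[
    {"dp":[0,0,-0.09],"twist":[0,0,0],"grip":0.7},
    {"dp":[0,0,-0.18],"twist":[0,0,0],"grip":0.7},
    {"dp":[-0.08,-0.063,-0.18],"twist":[0,0,0],"grip":0.7},
    {"dp":[-0.16,-0.126,-0.18],"twist":[0,0,0],"grip":0.7},
    {"dp":[-0.24,-0.189,-0.18],"twist":[0,0,0],"grip":0.7},
  ],
)

```text
clock: 18.2
tool_pos: [524.4, -18.8, 111.5]
ee_rot: [0.998, 0.058, -0.0, -0.0]
force: [0.4, -0.0, -1.5]
finger_gap: 38.5
grasp_force: 12.0
```

Request:
arm_command(
  rows=[
    {"dp":[-0.04,-0.03,0],"twist":[0,0,0],"grip":0.7},
    {"dp":[-0.081,-0.063,0],"twist":[0,0,0],"grip":0.7},
    {"dp":[-0.081,-0.063,0.07],"twist":[0,0,0],"grip":0.7},
    {"dp":[-0.081,-0.063,0.14],"twist":[0,0,0],"grip":0.7},
    {"dp":[-0.081,-0.063,0.14],"twist":[0,0,0],"grip":0.7},
  ],
)

```text
clock: 18.82
tool_pos: [480.3, 7.3, 39.9]
ee_rot: [0.998, 0.058, -0.002, -0.0]
force: [-0.8, 0.4, -1.3]
finger_gap: 39.1
grasp_force: 12.0
```

```bash
python3 g.py  482.5,7,27,6.6
```

```text
t 18.825 tcp [480.3   7.3  39.9] psi 6.6 tilt 0.25 gap 39.1 F [-0.8  0.4 -1.3] j6 1.42
482.5,7,27,6.6 dp [0.004 0.001 0.026] twist [-0.     0.003  0.   ] rows 0.20864306650922695 0.02323673073439467
```

Request:
arm_command(
  rows=[
    {"dp":[0,0,0.012],"twist":[0,0,0],"grip":0.7},
    {"dp":[0,0,0.02],"twist":[0,0,0],"grip":0.7},
    {"dp":[0,0,0.025],"twist":[0,0,0],"grip":0.7},
    {"dp":[0,0,0.025],"twist":[0,0,0],"grip":0.7},
  ],
)

```text
clock: 19.32
tool_pos: [482.2, 7.2, 29.1]
ee_rot: [0.998, 0.058, 0.0, 0.0]
force: [0.2, 0.3, -1.0]
finger_gap: 38.8
grasp_force: 12.0
```

Request:
arm_command(
  rows=[
    {"dp":[0,0,0],"twist":[0,0,0],"grip":0.5},
    {"dp":[0,0,0],"twist":[0,0,0],"grip":0.3},
    {"dp":[0,0,0],"twist":[0,0,0],"grip":0},
    {"dp":[0,0,-0.1],"twist":[0,0,0],"grip":0},
    {"dp":[0,0,-0.21],"twist":[0,0,0],"grip":0},
  ],
)

```text
clock: 19.95
tool_pos: [481.4, 7.2, 134.7]
ee_rot: [0.998, 0.058, -0.001, -0.0]
force: [0.5, -0.6, -0.5]
finger_gap: 82.3
grasp_force: 0.0
```

```bash
python3 g.py 466.8,242,130,138.5 466.8,242,130,95
```

```text
t 19.95 tcp [481.4   7.2 134.7] psi 6.6 tilt 0.12 gap 82.3 F [ 0.5 -0.6 -0.5] j6 1.42
466.8,242,130,138.5 dp [ 0.025 -0.47   0.009] twist [-0.002  0.    -1.465] rows 3.764324558418263 12.324632460289774
466.8,242,130,95 dp [ 0.025 -0.47   0.009] twist [-0.001  0.001 -0.982] rows 3.764324558418263 8.259215056387596
```

Request:
arm_command(
  rows=[
    {"dp":[0.006,-0.11,0],"twist":[0,0,-0.115],"grip":0},
    {"dp":[0.012,-0.22,0],"twist":[0,0,-0.23],"grip":0},
    {"dp":[0.018,-0.33,0],"twist":[0,0,-0.345],"grip":0},
    {"dp":[0.025,-0.42,0],"twist":[0,0,-0.46],"grip":0},
    {"dp":[0.025,-0.47,0],"twist":[0,0,-0.575],"grip":0},
  ],
)

```text
clock: 20.58
tool_pos: [467.1, 244.2, 134.0]
ee_rot: [0.871, 0.491, 0.0, -0.0]
force: [-0.3, -0.4, 0.0]
finger_gap: 91.3
grasp_force: 0.0
```

Request:
arm_command(
  rows=[
    {"dp":[0,0,0],"twist":[0,0,-0.115],"grip":0},
    {"dp":[0,0,0],"twist":[0,0,-0.23],"grip":0},
    {"dp":[0,0,0],"twist":[0,0,-0.345],"grip":0},
    {"dp":[0,0,0],"twist":[0,0,-0.46],"grip":0},
    {"dp":[0,0,0],"twist":[0,0,-0.575],"grip":0},
  ],
)

```text
clock: 21.2
tool_pos: [467.3, 242.1, 133.9]
ee_rot: [0.57, 0.821, -0.0, -0.0]
force: [0.3, 0.1, 0.6]
finger_gap: 90.8
grasp_force: 0.0
```

```bash
python3 g.py 466.8,242,110,138.5; python3 - <<'E'
from tr import *
for n in("top","scene"):
    im=eyes.get_image(n); W=cloud(im)
    p=inreg(W,(482,7),35,54,66); print(n,len(p),"small",np.round(circ(cv2.convexHull(p[:,:2].astype(np.float32))[:,0]),1))
    print(np.round(fit(im,"oblong_tray",(656,-101,-.398))[0],1))
E
```

```text
t 21.2 tcp [467.3 242.1 133.9] psi 110.5 tilt 0.01 gap 90.8 F [0.3 0.1 0.6] j6 0.08
466.8,242,110,138.5 dp [ 0.    -0.001  0.048] twist [-0.     0.    -0.311] rows 0.38275592880949183 2.6198039048528576
top 88 small [483.1   9.5  19.3]
[ 656.2 -100.8  -22.7]
scene 18 small [474.4  18.2   8.2]
[ 648.3 -143.8  -25. ]
```

Request:
arm_command(
  rows=[
    {"dp":[0,0,0],"twist":[0,0,-0.11],"grip":0},
    {"dp":[0,0,0],"twist":[0,0,-0.22],"grip":0},
    {"dp":[0,0,0.04],"twist":[0,0,-0.311],"grip":0},
    {"dp":[0,0,0.1],"twist":[0,0,-0.311],"grip":0},
    {"dp":[0,0,0.1],"twist":[0,0,-0.311],"grip":0},
  ],
)

```text
clock: 21.92
tool_pos: [466.2, 241.5, 82.5]
ee_rot: [0.359, 0.933, -0.001, -0.001]
force: [-0.8, -0.3, 0.0]
finger_gap: 91.4
grasp_force: 0.0
```

Request:
arm_command(
  rows=[
    {"dp":[0,0,0.06],"twist":[0,0,0],"grip":0},
    {"dp":[0,0,0.118],"twist":[0,0,0],"grip":0},
    {"dp":[0,0,0.118],"twist":[0,0,0],"grip":0.2},
    {"dp":[0,0,0.118],"twist":[0,0,0],"grip":0.35},
    {"dp":[0,0,0.118],"twist":[0,0,0],"grip":0.45},
  ],
)

```text
clock: 22.55
tool_pos: [468.2, 242.5, 26.3]
ee_rot: [0.358, 0.934, 0.001, 0.001]
force: [-0.1, 0.2, 0.4]
finger_gap: 64.5
grasp_force: 0.0
```

Request:
arm_command(
  rows=[
    {"dp":[0,0,0],"twist":[0,0,0],"grip":0.55},
    {"dp":[0,0,0],"twist":[0,0,0],"grip":0.7},
    {"dp":[0,0,0],"twist":[0,0,0],"grip":0.75},
    {"dp":[0,0,0],"twist":[0,0,0],"grip":0.75},
  ],
)

```text
clock: 23.05
tool_pos: [467.4, 242.1, 25.0]
ee_rot: [0.357, 0.934, -0.0, -0.0]
force: [-1.2, -0.3, 3.7]
finger_gap: 35.7
grasp_force: 12.0
```

```bash
python3 g.py 467,242,130,138.5 655.6,-102,140,157.2
```

```text
t 23.05 tcp [467.4 242.1  25. ] psi 138.1 tilt 0.01 gap 35.7 F [-1.2 -0.3  3.7] j6 -0.41
467,242,130,138.5 dp [ 0.    -0.001 -0.21 ] twist [-0.    -0.    -0.004] rows 1.6801353094453118 0.036526789396043875
655.6,-102,140,157.2 dp [-0.74  -0.261 -0.23 ] twist [-0.    -0.    -0.212] rows 6.539354460677436 1.784182928721269
```

Request:
arm_command(
  rows=[
    {"dp":[0,0,-0.1],"twist":[0,0,0],"grip":0.75},
    {"dp":[0,0,-0.21],"twist":[0,0,0],"grip":0.75},
    {"dp":[-0.09,-0.032,-0.23],"twist":[0,0,-0.03],"grip":0.75},
    {"dp":[-0.19,-0.067,-0.23],"twist":[0,0,-0.06],"grip":0.75},
    {"dp":[-0.29,-0.102,-0.23],"twist":[0,0,-0.09],"grip":0.75},
  ],
)

```text
clock: 23.68
tool_pos: [541.9, 105.9, 140.2]
ee_rot: [0.29, 0.957, 0.0, 0.0]
force: [0.0, 1.2, -1.5]
finger_gap: 35.9
grasp_force: 12.0
```

```bash
python3 g.py 655.6,-102,140,157.2
```

```text
t 23.675 tcp [541.9 105.9 140.2] psi 146.3 tilt 0.03 gap 35.9 F [ 0.   1.2 -1.5] j6 -0.83
655.6,-102,140,157.2 dp [-0.42 -0.22  0.  ] twist [ 0.     0.    -0.121] rows 3.792148612964473 1.0157362947554738
```

Request:
arm_command(
  rows=[
    {"dp":[-0.105,-0.055,0],"twist":[0,0,-0.03],"grip":0.75},
    {"dp":[-0.21,-0.11,0],"twist":[0,0,-0.06],"grip":0.75},
    {"dp":[-0.315,-0.165,0],"twist":[0,0,-0.09],"grip":0.75},
    {"dp":[-0.42,-0.22,0],"twist":[0,0,-0.121],"grip":0.75},
    {"dp":[-0.42,-0.22,0.08],"twist":[0,0,-0.121],"grip":0.75},
  ],
)

```text
clock: 24.3
tool_pos: [658.3, -104.7, 101.9]
ee_rot: [0.2, 0.98, -0.0, 0.003]
force: [-1.2, -0.2, -2.3]
finger_gap: 35.6
grasp_force: 12.0
```

Request:
arm_command(
  rows=[
    {"dp":[0,0,0.06],"twist":[0,0,0],"grip":0.75},
    {"dp":[0,0,0.12],"twist":[0,0,0],"grip":0.75},
    {"dp":[0,0,0.12],"twist":[0,0,0],"grip":0.75},
    {"dp":[0,0,0.12],"twist":[0,0,0],"grip":0.75},
  ],
)

```text
clock: 24.8
tool_pos: [655.2, -100.9, 40.9]
ee_rot: [0.198, 0.98, 0.0, 0.0]
force: [0.6, 0.8, -1.6]
finger_gap: 36.3
grasp_force: 12.0
```

```bash
python3 g.py 655.6,-102,21.5,157.2
```

```text
t 24.8 tcp [ 655.2 -100.9   40.9] psi 157.1 tilt 0.04 gap 36.3 F [ 0.6  0.8 -1.6] j6 -1.36
655.6,-102,21.5,157.2 dp [-0.002 -0.002  0.039] twist [ 0.     0.    -0.001] rows 0.31064903787759973 0.009439769961941756
```

Request:
arm_command(
  rows=[
    {"dp":[-0.002,-0.002,0.02],"twist":[0,0,-0.001],"grip":0.75},
    {"dp":[-0.002,-0.002,0.033],"twist":[0,0,-0.001],"grip":0.75},
    {"dp":[-0.002,-0.002,0.039],"twist":[0,0,-0.001],"grip":0.75},
    {"dp":[-0.002,-0.002,0.039],"twist":[0,0,-0.001],"grip":0.75},
  ],
)

```text
clock: 25.3
tool_pos: [655.2, -102.2, 20.4]
ee_rot: [0.198, 0.98, -0.0, 0.0]
force: [0.1, 0.7, -1.0]
finger_gap: 35.9
grasp_force: 12.0
```

Request:
arm_command(
  rows=[
    {"dp":[0,0,0],"twist":[0,0,0],"grip":0.6},
    {"dp":[0,0,0],"twist":[0,0,0],"grip":0.3},
    {"dp":[0,0,0],"twist":[0,0,0],"grip":0},
    {"dp":[0,0,-0.1],"twist":[0,0,0],"grip":0},
    {"dp":[0,0,-0.2],"twist":[0,0,0],"grip":0},
  ],
)

```text
clock: 25.92
tool_pos: [654.8, -102.1, 121.2]
ee_rot: [0.198, 0.98, -0.0, -0.001]
force: [0.7, 0.4, 0.9]
finger_gap: 73.6
grasp_force: 0.0
```

```bash
python3 g.py 482.2,7.5,120,140; python3 - <<'E'
from tr import *
im=eyes.get_image("scene"); W=cloud(im)
p=inreg(W,(482,7),35,54,66); print(len(p),"small",np.round(circ(cv2.convexHull(p[:,:2].astype(np.float32))[:,0]),1))
E
```

```text
t 25.925 tcp [ 654.8 -102.1  121.2] psi 157.2 tilt 0.07 gap 73.6 F [0.7 0.4 0.9] j6 -1.36
482.2,7.5,120,140 dp [0.403 0.068 0.003] twist [-0.    -0.001  0.191] rows 3.2712907389728776 1.607005072966467
96 small [482.3   8.4  19.7]
```

Request:
arm_command(
  rows=[
    {"dp":[0.1,0.017,0],"twist":[0,0,0],"grip":0},
    {"dp":[0.2,0.034,0],"twist":[0,0,0],"grip":0},
    {"dp":[0.3,0.051,0],"twist":[0,0,0],"grip":0},
    {"dp":[0.403,0.068,0],"twist":[0,0,0],"grip":0},
    {"dp":[0.403,0.068,0.04],"twist":[0,0,0],"grip":0},
  ],
)

```text
clock: 26.6
tool_pos: [480.7, 8.5, 101.1]
ee_rot: [0.197, 0.98, 0.0, 0.001]
force: [0.8, -0.1, 0.3]
finger_gap: 91.5
grasp_force: 0.0
```

```bash
python3 g.py 482.2,7.5,27,157.2; python3 - <<'E'
from tr import *
for n in("top","scene"):
    im=eyes.get_image(n); W=cloud(im); p=inreg(W,(655,-102),50,51,62); print(n,len(p),hullrect(p[:,:2]))
    if n=="top":
        ig=cv2.dilate(render(im,prism("r",72,36,5,55,(655.5,-101,-.398))),np.ones((5,5)))>0
        print(np.round(fit(im,"oblong_tray",(656,-101,-.398),ig)[0],1))
    p=inreg(W,(472,-230),40,56,68); print(n,len(p),"sq",hullrect(p[:,:2]))
    print(np.round(fit(im,"small_saucer",(464,240,0))[0],1))
E
```

```text
t 26.6 tcp [480.7   8.5 101.1] psi 157.3 tilt 0.07 gap 91.5 F [ 0.8 -0.1  0.3] j6 -1.21
482.2,7.5,27,157.2 dp [-0.003 -0.001  0.148] twist [0.    0.001 0.001] rows 1.1851621320722756 0.010413244576150641
top 140 [ 655.  -100.1   71.5   35.6  -22.8]
[ 656.3 -100.8  -22.8]
top 135 sq [ 472.8 -227.3   46.5   46.2  -83.8]
[464.8 240.9  -0.6]
scene 107 [ 655.2 -101.2   75.6   38.3  -23.8]
scene 88 sq [ 472.3 -227.3   51.3   44.8  -83. ]
[463.6 238.3   6.9]
```

Request:
arm_command(
  rows=[
    {"dp":[-0.002,-0.001,0.08],"twist":[0,0,0],"grip":0},
    {"dp":[-0.002,-0.001,0.148],"twist":[0,0,0],"grip":0.15},
    {"dp":[-0.002,-0.001,0.148],"twist":[0,0,0],"grip":0.3},
    {"dp":[-0.002,-0.001,0.148],"twist":[0,0,0],"grip":0.4},
    {"dp":[-0.002,-0.001,0.148],"twist":[0,0,0],"grip":0.4},
  ],
)

```text
clock: 27.32
tool_pos: [484.4, 6.3, 27.8]
ee_rot: [0.198, 0.98, 0.0, 0.001]
force: [-0.1, -0.5, -0.9]
finger_gap: 55.8
grasp_force: 0.0
```

Request:
arm_command(
  rows=[
    {"dp":[0,0,0],"twist":[0,0,0],"grip":0.5},
    {"dp":[0,0,0],"twist":[0,0,0],"grip":0.65},
    {"dp":[0,0,0],"twist":[0,0,0],"grip":0.7},
    {"dp":[0,0,0],"twist":[0,0,0],"grip":0.7},
  ],
)

```text
clock: 27.82
tool_pos: [483.7, 6.4, 26.9]
ee_rot: [0.198, 0.98, 0.0, 0.0]
force: [-2.1, 0.7, 8.7]
finger_gap: 39.0
grasp_force: 12.0
```

```bash
python3 g.py 464,239,110,157.2
```

```text
t 27.825 tcp [483.7   6.4  26.9] psi 157.2 tilt 0.04 gap 39.0 F [-2.1  0.7  8.7] j6 -1.21
464,239,110,157.2 dp [ 0.217  0.414 -0.166] twist [ 0.  0. -0.] rows 3.964358982302737 0.003352029877204363
```

Request:
arm_command(
  rows=[
    {"dp":[0,0,-0.09],"twist":[0,0,0],"grip":0.7},
    {"dp":[0,0,-0.17],"twist":[0,0,0],"grip":0.7},
    {"dp":[0.052,0.103,-0.17],"twist":[0,0,0],"grip":0.7},
    {"dp":[0.104,0.206,-0.17],"twist":[0,0,0],"grip":0.7},
    {"dp":[0.156,0.309,-0.17],"twist":[0,0,0],"grip":0.7},
  ],
)

```text
clock: 28.45
tool_pos: [471.0, 180.7, 111.7]
ee_rot: [0.198, 0.98, 0.0, 0.0]
force: [1.3, -0.2, -1.5]
finger_gap: 38.7
grasp_force: 12.0
```

Request:
arm_command(
  rows=[
    {"dp":[0.03,0.055,0],"twist":[0,0,0],"grip":0.7},
    {"dp":[0.059,0.105,0],"twist":[0,0,0],"grip":0.7},
    {"dp":[0.059,0.105,0.07],"twist":[0,0,0],"grip":0.7},
    {"dp":[0.059,0.105,0.14],"twist":[0,0,0],"grip":0.7},
    {"dp":[0.059,0.105,0.14],"twist":[0,0,0],"grip":0.7},
  ],
)

```text
clock: 29.08
tool_pos: [462.7, 238.2, 39.6]
ee_rot: [0.198, 0.98, -0.001, -0.002]
force: [0.2, 0.8, -0.5]
finger_gap: 38.8
grasp_force: 12.0
```

Request:
arm_command(
  rows=[
    {"dp":[0,0,0],"twist":[0,0,0],"grip":0.7},
    {"dp":[0,0,0],"twist":[0,0,0],"grip":0.7},
  ],
)

```text
clock: 29.32
tool_pos: [465.3, 239.2, 42.8]
ee_rot: [0.198, 0.98, 0.001, 0.001]
force: [-0.3, 1.3, -1.3]
finger_gap: 39.0
grasp_force: 12.0
```

```bash
python3 g.py 465,238.6,25,157.2
```

```text
t 29.325 tcp [465.3 239.2  42.8] psi 157.2 tilt 0.12 gap 39.0 F [-0.3  1.3 -1.3] j6 -0.74
465,238.6,25,157.2 dp [ 0.    -0.001  0.036] twist [ 0.001  0.001 -0.   ] rows 0.28523430235845626 0.010973599264037475
```

Request:
arm_command(
  rows=[
    {"dp":[0,0,0.015],"twist":[0,0,0],"grip":0.7},
    {"dp":[0,0,0.027],"twist":[0,0,0],"grip":0.7},
    {"dp":[0,0,0.034],"twist":[0,0,0],"grip":0.7},
    {"dp":[0,0,0.034],"twist":[0,0,0],"grip":0.7},
  ],
)

```text
clock: 29.82
tool_pos: [464.3, 238.8, 24.1]
ee_rot: [0.198, 0.98, -0.0, -0.0]
force: [-0.7, -0.0, -1.2]
finger_gap: 39.2
grasp_force: 12.0
```

Request:
arm_command(
  rows=[
    {"dp":[0,0,0],"twist":[0,0,0],"grip":0.5},
    {"dp":[0,0,0],"twist":[0,0,0],"grip":0.3},
    {"dp":[0,0,0],"twist":[0,0,0],"grip":0},
    {"dp":[0,0,-0.1],"twist":[0,0,0],"grip":0},
    {"dp":[0,0,-0.2],"twist":[0,0,0],"grip":0},
  ],
)

```text
clock: 30.45
tool_pos: [464.1, 238.7, 125.4]
ee_rot: [0.198, 0.98, -0.0, -0.001]
force: [0.3, -1.0, 1.0]
finger_gap: 82.5
grasp_force: 0.0
```

```bash
python3 g.py 482,0,150,157.2
```

```text
t 30.45 tcp [464.1 238.7 125.4] psi 157.2 tilt 0.07 gap 82.5 F [ 0.3 -1.   1. ] j6 -0.74
482,0,150,157.2 dp [-0.218 -0.426 -0.049] twist [-0.001 -0.001 -0.   ] rows 3.850003721784751 0.006945004559842413
```

Request:
arm_command(
  rows=[
    {"dp":[-0.05,-0.1,-0.05],"twist":[0,0,-0.06],"grip":0},
    {"dp":[-0.1,-0.2,-0.05],"twist":[0,0,-0.13],"grip":0},
    {"dp":[-0.15,-0.3,-0.05],"twist":[0,0,-0.2],"grip":0},
    {"dp":[-0.2,-0.4,-0.05],"twist":[0,0,-0.27],"grip":0},
    {"dp":[-0.218,-0.426,-0.05],"twist":[0,0,-0.327],"grip":0},
  ],
)

```text
clock: 31.08
tool_pos: [482.3, -2.2, 149.7]
ee_rot: [-0.058, 0.998, -0.0, 0.0]
force: [0.4, 0.3, -0.3]
finger_gap: 90.9
grasp_force: 0.0
```

```bash
python3 g.py 471.5,-230,120,186.6; python3 - <<'E'
from tr import *
for n in("top","scene"):
    im=eyes.get_image(n); W=cloud(im)
    p=inreg(W,(464,239),35,50,66); print(n,len(p),"small",np.round(circ(cv2.convexHull(p[:,:2].astype(np.float32))[:,0]),1))
    ig=cv2.dilate(render(im,prism("c",40,29,8,58,(464,239.5,0))),np.ones((5,5)))>0
    print(np.round(fit(im,"small_saucer",(464,239.5,0),ig)[0],1))
    p=inreg(W,(472,-230),40,56,68); print(n,len(p),"sq",hullrect(p[:,:2]))
    for t in("square_cup","square_tray"): print(t,[(np.round(d["position"],1).tolist(),round(d["p"],2)) for d in finder.pinpoint(t,im)][:2])
    save(im,n+"_e.png",(60,60,430,320) if n=="top" else (190,120,430,330),2)
E
```

```text
t 31.075 tcp [482.3  -2.2 149.7] psi -173.3 tilt 0.03 gap 90.9 F [ 0.4  0.3 -0.3] j6 -1.74
471.5,-230,120,186.6 dp [ 0.074 -0.45   0.059] twist [-0.     0.     0.001] rows 3.6795624086352827 0.006194999229018076
top 102 small [464.2 240.2  19.4]
[464.9 240.5   3.3]
top 130 sq [ 472.9 -227.2   45.9   45.8  -84. ]
square_cup [([473.6, -231.6, 2.9], 0.63)]
square_tray [([471.3, -232.1, -1.7], 0.92)]
scene 154 small [463.5 239.4  19.9]
[463.4 239.2   1.3]
scene 91 sq [ 472.3 -228.9   52.3   45.5  -85.7]
square_cup [([462.5, 236.3, 3.3], 0.64), ([477.1, -230.3, 5.5], 0.58)]
square_tray [([475.2, -227.3, 0.2], 0.79)]
```

View pics/top_e.png

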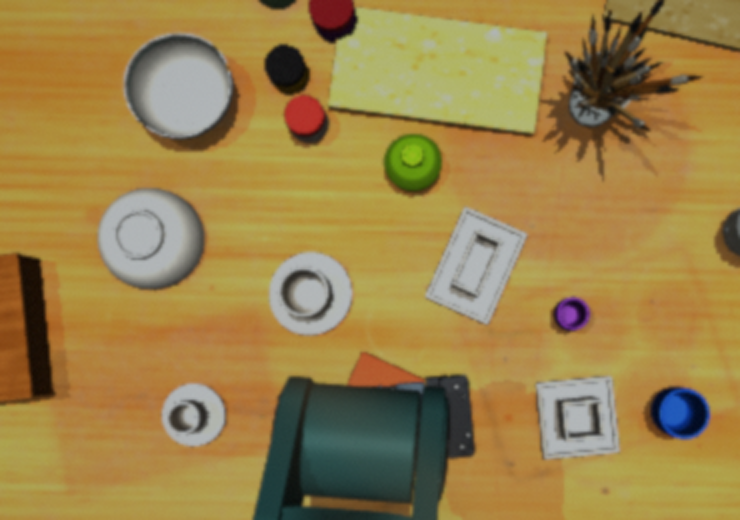

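The top view shows every cup on its own saucer or tray: large (310,293), small (190,415), oblong (478,265), square (578,418). The dropper (413,163) hasn't moved. All are centred within about 2 mm and the gripper is clear, so I hand in.

```bash
python3 -c "
from station import hand_in; print(hand_in())"
```

```text
the job is handed in; nothing more can be done
None
```

All four cups now stand upright on their own saucers and trays, within about 2 mm of the middle (the square cup is furthest off), with the square and oblong cups lined up to about 1 degree; the job was handed in at about 31 s with the tile empty and the dropper untouched.

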